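Change the photometer filter, shut the lid and start the reading

ROBOT

A 6-joint arm with a two-finger parallel gripper is mounted at the origin on the work surface. World frame = base frame: x ahead of the robot, y to its left, z up, the work surface at z = 0. Lengths are in mm, angles in rad, forces in N, time in s.
With the tool pointing down it reaches from about 350 to 950 mm from the base axis. Payload 17.4 kg.
Tool frame: the origin (TCP) lies at the very end of the fingers, on their centre line; the grasp point (between the pads) lies 19 mm behind it; z points along the fingers, y is the line along which they close (so a half turn about z gives the same grasp; the last joint's range is limited). The gripper opens to 93 mm and grips with 3 to 60 N. Pads are 15 mm wide; open, the fingers measure 128 mm over their backs; the gripper's body (75 mm by 188 mm) begins 65 mm behind the grasp point.
Start: joints at [-1.36, 0.116, 1.442, -0, 1.584, -0.038], TCP at [166.203, -654.224, 218.646] pointing down, gripper open.
Joint ranges: [-2.83, 2.83], [-0.83, 2.19], [0.07, 2.5], [-1.14, 4.28], [0.01, 3], [-2.97, 2.97]. Speed limits (rad/s): [1.89, 1.89, 2.22, 3.14, 3.14, 3.14].

INTERFACE

Orientations are given as a rotation vector (axis times angle).
In Python, from station import arm gives the robot as it stands.
- The arm moves only by the shell command python3 -m pendant 'ROWS' [OPENING] [FORCE]. ROWS is JSON, a list of rows, each a list of 2 entries, a list of its own where there are three numbers: the shift along the tool's x, y, z in cm, then the turn about the tool's z in degrees. In form: [[[x, y, z], yaw], ...]. A call has 1 to 20 rows; each row shifts and turns the commanded pose from where the row before left it, along the tool's axes as they then stand; what a row does not reach is not made up. A row lasts 1/12 s, in which the tool goes at most 41.7 mm and 7.16 degrees, less where a joint would pass 70% of its speed; a pose out of reach is approached as far as the arm can. A call is refused whole if a number of a shift passes 4.17 or a number of a turn 7.16, either way. A call with a gripper value outside its range is refused whole. OPENING is the opening, from -1 (shut) to 1 (fully open), set as the call begins (- or left out, the last holds). The fingers move at their own pace and stop on an object; FORCE is the grip in N (left out, the last holds). Time passes only in rows, so rows that do not move let the fingers close. It gives the time, the measured TCP pose, the force, the opening and the grip force at its end, in the units of the state.
- arm.observe(): the state, without advancing time (a new reading comes with each control period).
- arm.read_camera(name): name is "scene" or "top"; returns a dict with "image" (384x512x3 uint8, red, green, blue), "mtx" (3x3 intrinsics, pixels), "position" and "rotation" of the camera in the world. Camera axes: x right, y down, z forward; pixel columns grow to the right and rows downward; lengths in mm; the calibration is good to about 2 mm. A picture is of the moment at which its call begins. There is no depth.
- arm.finish_job(): hands the job in; it is judged then, once.
Trained networks look in the newest picture that a camera, given by its name, has taken for a name from the list of things; names that differ only in an ending like _2 or _b are one class to them, and where a whole thing is asked for, a point or a joint stands for the part that bears it (a point fixed in the world has none). Each returns a list of dicts, best first, with "p" (0 to 1); they miss things now and then, are a little off and sometimes report something else, mostly with a low value. They report only what shows in the picture. A call takes as long as a camera call.
- arm.masks_of(camera, name): "pixels" (384x512 bool, what is visible of it).
- arm.pinpoint(camera, name): "xyz" ([x, y, z] in mm, in the coordinates of the camera as it stood for that picture, good to about 4 mm: a listed point, or the origin of a listed thing).
The state is a dict: "t": time; "q": joint angles; "qd": joint speeds; "effort": joint torques, N m; "position": TCP position; "tool_rot": TCP orientation; "contact_force": force on the tool from outside, world axes, zero at the start; "wrist_torque": the same for the moment, N m; "grip_width": opening from 0.0 (shut) to 1.0 (fully open); "grip_force": force on a finger pad.
Only numpy, scipy, OpenCV 4.12 (cv2) and the standard library are available. Lean on these libraries where they do the work, as an engineer would, in place of code of your own. Each camera call takes 0.05 s, during which the arm holds its last target. There are 200 camera calls.

TASK

Get the photometer ready for the next reading: squeeze the orange latch tab against the slider's black post, slide it from the middle stop to the next stop, the one beside the blue tag, and let go so that the latch springs back into its notch. Then shut the dark sample lid fully, press the green read key all the way down and let it go, leaving the glassware and other loose things where they stand.

Things in the scene. Friction and masses are not known exactly. Their poses are not given: they have to be found in the camera images.
- photometer: White bench photometer, 260 (x) x 420 (y) mm, fixed, turned a little on the bench. Origin: centre of its underside. Its x points from its front to its back (away from the robot), y to the left, z up. Left half (y 0 to 210 mm): 120 mm high, holds the sample well and lid. Right half: a deck 80 mm high with the filter slider (centre line x = 30 mm) and the read key.
- slider_grip (a point): Centre of the filter slider's upright grip, 136 mm above the bench; the grip's top is 19 mm higher. 44 mm wide along the photometer's y. Towards +x a fixed black post, outer face 14 mm from this point; towards -x the orange latch tab, outer face 22 mm away at rest, 13 mm pressed home. So 36 mm thick at rest, 27 mm pressed; squeeze it from above, along the photometer's x.
- filter_slider (a joint): Slider position along the photometer's y, m: 0 = middle stop (starts locked here), other stops at +0.035 (left) and -0.035 (right), end of travel +-0.055; friction 1.5 N. The notched steel rack is on the robot's side of it, top 104 mm above the bench. The tooth drops into a notch only if let go within about 4 mm of its centre; a notch has about 1.2 mm of play either way.
- latch_tab (a joint): How far the orange latch tab (44 mm wide, 100 to 156 mm above the bench) is pressed towards the photometer's +x, m: 0 = sprung out, its tooth in a notch (locked); 0.009 = pressed home against its stop. The tooth is clear of the rack above 0.006. Spring: 4 N at rest, 7 N pressed home. It stays partly in if let go between notches.
- blue_stop (a point): Where the point slider_grip lies when the slider is at the wanted stop (same height). It belongs to the fixed blue tag, a block 20 x 26 x 22 mm high on the deck, 55 mm behind the slider's centre line (photometer's +x), level with the wanted stop. A like yellow tag marks the stop on the other side of the middle. Blue may be at the left or at the right.
- sample_lid (a joint): Opening angle of the sample lid, rad: 0 = shut flat, larger = more open, at most 1.4; it begins 0.8 to 1.15 open. The hinge is stiff enough (0.3 N m) for the lid to stay where it is left, so it must be pushed all the way down.
- lid_hinge (a point): Middle of the lid's hinge axis, which runs along the photometer's y, at the back of the left half, 120 mm above the bench. The shut lid lies from here 160 mm towards the photometer's -x and is 190 mm wide (y) and 12 mm thick, its underside on the hinge axis' level.
- lid_edge (a point): Middle of the lid's free edge, on its outer (upper) face; 160 mm from the hinge. A grey finger lip 70 mm wide projects 13 mm farther.
- read_key (a joint): How far the read key is pressed, m: 0 = up, 0.006 = fully down; a spring of about 5 N returns it.
- read_key_top (a point): Centre of the top of the green round read key, diameter 32 mm, 102 mm above the bench, on the deck in front of the slider; it goes straight down 6 mm.
- beaker_a: Glass beaker, diameter 68, 95 mm high, left of the photometer; leave alone. Origin: centre of its underside.
- beaker_b: Glass beaker like beaker_a, also left of the photometer; leave alone.
- beaker_c: Large glass beaker, diameter 92, 120 mm high, right of the photometer; leave alone. Origin: centre of its underside.
- media_bottle: Glass bottle with blue cap, diameter 72, 140 mm high, right of the photometer; leave alone. Origin: centre of its underside.
- syringe: Plastic syringe about 160 mm long and 40 mm across its finger flange, lying crosswise on top of the photometer's left front (120 mm above the bench), in front of the lid; leave alone. Origin: under the middle of its barrel, x along it to the nozzle.

How it is judged (in metres and radians):
On the way, in this order (a step that is already met when the one before it is completed fails the run):
1. the latch tab is squeezed in (value of joint latch_tab above 0.006 m), for 0.05 s.
2. the slider is locked at the stop beside the blue tag (horizontal distance between slider_grip and blue_stop below 0.004 m and value of joint latch_tab below 0.0025 m), for 0.2 s.
3. the sample lid is shut (value of joint sample_lid below 0.05 rad), for 0.2 s.
4. the read key is pressed down (value of joint read_key above 0.0045 m), for 0.05 s.
5. the read key is let go (value of joint read_key below 0.0015 m), for 0.1 s.
At the end, for the whole second after the job is handed in: The slider is within 4 mm of the blue tag's stop with its latch tab sprung back (less than 2.5 mm in), the lid is shut (less than 0.05 rad open) and the read key is up again (all of step 2 and value of joint sample_lid below 0.05 rad and value of joint read_key below 0.0015 m); the robot touches nothing.
It fails at once if a bystander (beaker a, beaker b, beaker c, media bottle, syringe) moved by more than 25 mm (distance of any of beaker_a, beaker_b, beaker_c, media_bottle, syringe from where it was at the start of the episode above 0.025 m).
It fails at once if the read key is pressed down before the lid has been shut (value of joint read_key above 0.0045 m and value of joint sample_lid above 0.06 rad).
It also fails if it takes over 54 s, if anything falls off the work surface, if the arm or the gripper's body presses on something with over 40 N, if the wrist force passes 120 N, or if a joint passes its speed limit or range.

## Working session

There is one attempt and no reset: what is moved stays moved. The work goes in short steps, Python scripts to look and compute and a shell command to move; the robot and the scene stay as the last step left them, time stands still between calls to the robot, and variables do not carry over. Pictures are saved under pics/ and viewed, at most 10 in all, crops included, and the job is handed in when it is done.

```bash
ls; mkdir -p pics
cat > h.py <<'E'
import numpy as np,cv2
from station import arm
from scipy.spatial.transform import Rotation as R
def rot(c):
    r=np.array(c["rotation"],float)
    return r if r.shape==(3,3) else R.from_rotvec(r).as_matrix()
def pin(cam,name,c,n=2):
    out=[]
    for d in arm.pinpoint(cam,name)[:n]:
        out.append((round(d["p"],2),np.round(rot(c)@np.array(d["xyz"])+np.array(c["position"]),1).tolist()))
    return out
E
python3 - <<'E'
from h import *
for cam in("scene","top"):
    c=arm.read_camera(cam); print(cam,c["position"],np.round(rot(c),2).tolist())
    cv2.imwrite(f"pics/{cam}0.png",cv2.cvtColor(c["image"],cv2.COLOR_RGB2BGR))
    for n in["photometer","slider_grip","blue_stop","lid_hinge","lid_edge","read_key_top","beaker_a","beaker_c","media_bottle","syringe"]: print(n,pin(cam,n,c))
s=arm.observe();print(s["t"],s["position"],s["tool_rot"],s["grip_width"])
print(R.from_rotvec(s["tool_rot"]).as_matrix().round(3))
E
```

```text
pics
scene [1156.30662592  289.00134562  655.45875692] [[-0.41, 0.56, -0.72], [0.91, 0.26, -0.31], [0.02, -0.79, -0.62]]
photometer [(0.7, [543.4, 29.2, -1.2])]
slider_grip [(0.9, [585.1, -78.6, 136.7]), (0.4, [458.4, 298.1, 3.3])]
blue_stop []
lid_hinge [(0.63, [650.7, 145.9, 124.0]), (0.28, [477.7, -266.7, 0.1])]
lid_edge [(0.8, [593.5, 141.5, 270.3])]
read_key_top [(0.58, [481.4, -92.4, 106.3]), (0.28, [542.1, 28.8, 3.9])]
beaker_a [(0.83, [617.8, -270.6, 3.6]), (0.6, [460.2, 295.5, 1.4])]
beaker_c [(0.83, [617.8, -270.6, 3.6]), (0.6, [460.2, 295.5, 1.4])]
media_bottle [(0.92, [478.4, -266.8, 3.4])]
syringe []
top [ 352.23988435   36.8290205  1382.52837765] [[-0.02, -0.99, 0.13], [-1.0, 0.01, -0.03], [0.03, -0.13, -0.99]]
photometer [(0.77, [544.0, 32.7, -4.2])]
slider_grip [(0.87, [584.7, -73.9, 135.3]), (0.44, [473.4, -264.4, -0.5])]
blue_stop [(0.63, [589.5, -112.8, 135.1])]
lid_hinge [(0.91, [653.9, 144.9, 119.8]), (0.63, [588.8, -111.7, 135.5])]
lid_edge [(0.75, [593.6, 139.7, 264.7]), (0.5, [611.9, -270.1, 2.9])]
read_key_top [(0.68, [481.6, -90.7, 103.2])]
beaker_a [(0.95, [569.0, 319.4, -1.5]), (0.93, [459.3, 297.1, -3.5])]
beaker_c [(0.95, [569.0, 319.4, -1.5]), (0.93, [459.3, 297.1, -3.5])]
media_bottle [(0.97, [479.5, -265.9, -0.8])]
syringe []
1.1 [ 166.21166121 -654.21937583  218.64447859] [-3.11729033e+00 -3.89823897e-01 -2.03316234e-05] 1.0015505475607362
[[ 0.969  0.246  0.   ]
 [ 0.246 -0.969  0.   ]
 [ 0.    -0.    -1.   ]]
```

View pics/scene0.png

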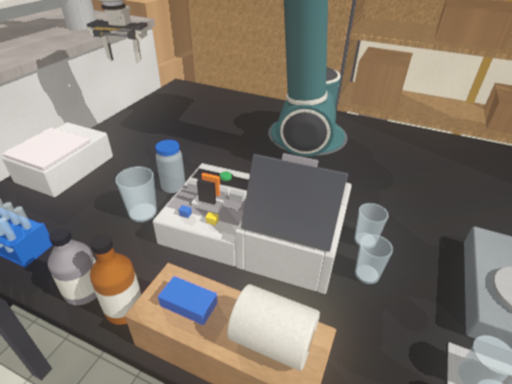

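View pics/top0.png

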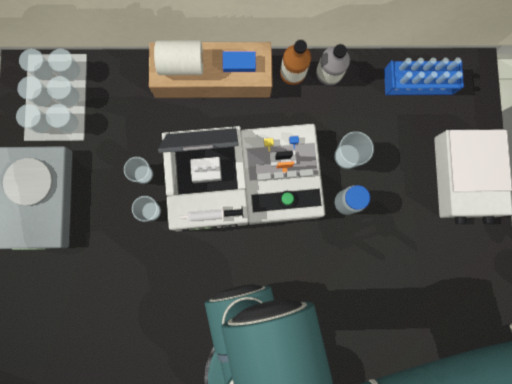

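The scene shows the lid open (dark panel ~300,200), the orange tab at (210,185), the blue tag at (185,211) and the yellow tag at (211,217). In the top view blue (294,140) is right of yellow (269,142), so the slider moves to the right (-y). The key is at (287,199), with the syringe at (212,214). Next I need an accurate yaw.

```bash
cat >> h.py <<'E'
def ray(c,u,v,z):
    d=rot(c)@np.linalg.inv(np.array(c["mtx"]))@np.array([u,v,1.]);p=np.array(c["position"]);return p+d*(z-p[2])/d[2]
def blob(c,lo,hi,box):
    u0,v0,u1,v1=box;hsv=cv2.cvtColor(c["image"],cv2.COLOR_RGB2HSV)[v0:v1,u0:u1]
    m=cv2.inRange(hsv,np.array(lo),np.array(hi));v,u=np.nonzero(m)
    return u.mean()+u0,v.mean()+v0,len(u),np.ptp(u)+1,np.ptp(v)+1
E
python3 - <<'E'
from h import *
c=arm.read_camera("top")
B=(240,120,330,210)
for n,lo,hi,z in[("blue",(100,120,60),(130,255,255),102),("yellow",(22,120,80),(35,255,255),102),("orange",(5,150,100),(20,255,255),156),("green",(50,120,60),(85,255,255),102)]:
    b=blob(c,lo,hi,B);print(n,np.round(b,1),ray(c,b[0],b[1],z).round(1))
m=arm.masks_of("top","photometer")[0]["pixels"].astype(np.uint8)
print(cv2.minAreaRect(cv2.findNonZero(m)))
im=c["image"][115:240,150:340];cv2.imwrite("pics/crop.png",cv2.resize(cv2.cvtColor(im,cv2.COLOR_RGB2BGR),None,fx=4,fy=4,interpolation=cv2.INTER_CUBIC))
P=[pin("top",n,c,1) for n in("slider_grip","blue_stop","read_key_top","lid_hinge","lid_edge","photometer")];print(P)
E
```

```text
blue [293.7 140.2  60.    9.   11. ] [ 638.8 -106.7  102. ]
yellow [268.3 142.5  65.    9.   12. ] [633.2 -37.1 102. ]
orange [284.7 165.4  86.   17.   10. ] [560.4 -75.4 156. ]
green [287.3 198.1 124.   13.   13. ] [480.3 -85.1 102. ]
((240.598388671875, 175.08197021484375), (99.86092376708984, 160.15771484375), 84.80557250976562)
[[(0.69, [586.2, -77.0, 134.7])], [(0.5, [591.4, -115.1, 135.1])], [(0.48, [482.9, -86.2, 97.6])], [(0.97, [653.6, 144.6, 120.0])], [(0.56, [592.7, 136.2, 266.9])], [(0.78, [548.8, 28.4, -2.5])]]
```

View pics/crop.png

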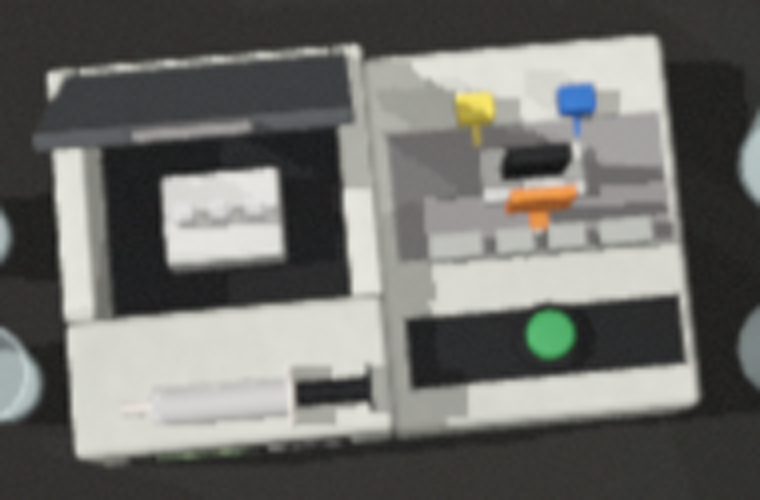

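Run:
```python
from h import *
c=arm.read_camera("top")
f=lambda x,y,z:ray(c,150+x/4-.4,115+y/4-.4,z)
def yawy(a,b): d=a-b; return np.arctan2(-d[0],d[1])
print("back deck",yawy(f(385,58,80),f(658,37,80)),"right", [ (lambda d:np.arctan2(d[1],d[0]))(f(658,37,80)-f(698,402,80))], np.linalg.norm(f(658,37,80)-f(698,402,80)))
print("front top",yawy(f(72,325,120),f(378,296,120)),"keyplate",yawy(f(408,322,82),f(678,297,82)),yawy(f(412,386,82),f(684,360,82)))
c2=arm.read_camera("scene");B=(165,155,245,235)
for n,lo,hi,z in[("blue",(100,120,60),(130,255,255),95),("yellow",(22,120,80),(35,255,255),95),("orange",(5,150,100),(20,255,255),150),("green",(50,120,60),(85,255,255),101)]:
    b=blob(c2,lo,hi,B);print(n,np.round(b,1),ray(c2,b[0],b[1],z).round(1))
```

```text
back deck 0.06856996641940723 right [np.float64(0.07377491406800087)] 255.7292916454709
front top 0.08165198467294449 keyplate 0.07887911268795321 0.08052251027550006
blue [183.9 207.9 101.   26.   62. ] [ 636.1 -114.9   95. ]
yellow [211.6 217.8 121.   12.   13. ] [638.5 -38.7  95. ]
orange [212.2 180.2 176.   18.   22. ] [574.7 -69.6 150. ]
green [225.6 175.8  71.   12.    9. ] [486.1 -82.2 101. ]
```

```bash
python3 -m pendant '[[[0,0,0],-6.7],[[0,0,0],-6.7],[[0,0,0],-6.7],[[0,0,0],-6.7],[[0,0,0],-6.7],[[0,0,0],-6.7],[[0,0,0],-6.7],[[0,0,0],-6.7],[[0,0,0],-6.7],[[0,0,0],-6.7],[[0,0,0],-6.6],[[0,0,0],-6.6]]' 1 && python3 -m pendant '[[[3,2.55,0],0],[[3,2.55,0],0],[[3,2.55,0],0],[[3,2.55,0],0],[[3,2.55,0],0],[[3,2.55,0],0],[[3,2.55,0],0],[[3,2.55,0],0],[[3,2.55,0],0],[[3,2.55,0],0],[[3,2.55,0],0],[[3,2.55,0],0],[[3,2.55,0],0],[[3,2.55,0],0],[[3,2.55,0],0],[[3,2.55,0],0],[[3,2.55,0],0],[[0,0,0],0],[[0,0,0],0]]'
cat >> h.py <<'E'
def togo(x,y,z,yaw=0.078):
    s=arm.observe();M=R.from_rotvec(s["tool_rot"]).as_matrix()
    d=M.T@(np.array([x,y,z])-s["position"]);ty=M[:,1];e=np.degrees(np.arctan2(ty[1],ty[0])-yaw)
    print("t",round(s["t"],2),"pos",np.round(s["position"],1),"togo cm",(d/10).round(2),"yawturn",round(e,2),"F",np.round(s["contact_force"],1),"w",round(s["grip_width"]*93,1),"gf",round(s["grip_force"],1))
E
python3 -c "
from h import *
togo(584.5,-76,120);print(arm.observe()['q'])"
```

```text
t: 2.6
position: [166.2, -654.2, 218.7]
tool_rot: [2.127, 2.312, -0.0]
contact_force: [-0.5, 0.8, -0.7]
grip_width: 1.001
grip_force: 0.0
t: 4.18
position: [559.4, -110.6, 218.3]
tool_rot: [-2.13, -2.309, 0.001]
contact_force: [0.1, -0.3, -0.1]
grip_width: 1.001
grip_force: 0.0
t 4.18 pos [ 559.4 -110.6  218.3] togo cm [3.24 2.79 9.83] yawturn 0.16 F [ 0.1 -0.3 -0.1] w 93.1 gf 0.0
[-2.39882121e-01 -1.12100240e-01  1.67051413e+00 -3.46659407e-05
  1.58381959e+00 -3.20607233e-01]
```

```bash
python3 -m pendant '[[[3.24,2.8,0],0],[[0,0,3.3],0],[[0,0,3.3],0],[[0,0,3.2],0],[[0,0,0],0],[[0,0,0],0]]'
python3 - <<'E'
from h import *
c=arm.read_camera("scene");im=c["image"][110:260,140:300]
cv2.imwrite("pics/s1.png",cv2.resize(cv2.cvtColor(im,cv2.COLOR_RGB2BGR),None,fx=4,fy=4,interpolation=cv2.INTER_CUBIC))
togo(584.5,-76,120)
print(pin("scene","slider_grip",c,1))
E
```

```text
t: 4.68
position: [582.6, -79.4, 120.2]
tool_rot: [-2.133, -2.304, 0.002]
contact_force: [-0.3, 0.3, 1.5]
grip_width: 0.993
grip_force: 0.0
t 4.73 pos [583.6 -79.4 122.3] togo cm [0.34 0.12 0.23] yawturn -0.07 F [ 1.1 -0.2  1.4] w 93.1 gf 0.0
[(0.68, [585.7, -75.5, 139.9])]
```

View pics/s1.png

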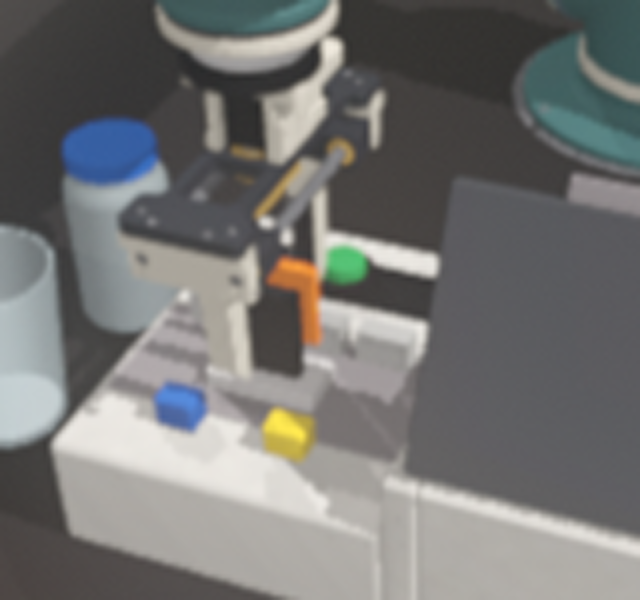

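The fingers straddle the black post and the orange tab, as intended. I'll centre and squeeze.

```bash
python3 -m pendant '[[[0.3,0.15,0.2],0],[[0,0,0],0],[[0,0,0],0]]'; python3 -m pendant '[[[0,0,0],0],[[0,0,0],0],[[0,0,0],0],[[0,0,0],0],[[0,0,0],0],[[0,0,0],0],[[0,0,0],0],[[0,0,0],0],[[0,0,0],0],[[0,0,0],0]]' -1 20
python3 -c "
from h import *
togo(584.5,-76,120)"
```

```text
t: 5.03
position: [585.2, -75.5, 119.8]
tool_rot: [2.132, 2.305, 0.001]
contact_force: [1.1, 0.0, 0.2]
grip_width: 0.997
grip_force: 0.0
t: 5.87
position: [584.6, -75.5, 118.7]
tool_rot: [-2.133, -2.306, 0.001]
contact_force: [15.7, 1.2, -0.2]
grip_width: 0.334
grip_force: 13.7
t 5.87 pos [584.6 -75.5 118.7] togo cm [-0.05 -0.01 -0.13] yawturn -0.01 F [15.7  1.2 -0.2] w 31.0 gf 13.7
```

```bash
python3 -m pendant '[[[0,0.2,0],0],[[0,0,0],0],[[0,0,0],0],[[0,0,0],0]]' -1 25
python3 -c "
from h import *
togo(584.5,-76,120)"
```

```text
t: 6.2
position: [587.0, -75.3, 118.7]
tool_rot: [2.133, 2.306, 0.001]
contact_force: [6.8, -0.1, -0.5]
grip_width: 0.284
grip_force: 25.0
t 6.2 pos [587.  -75.3 118.7] togo cm [-0.05 -0.26 -0.13] yawturn -0.01 F [ 6.8 -0.1 -0.5] w 26.4 gf 25.0
```

```bash
python3 -m pendant '[[[-0.5,0.03,0],0],[[-1,0,0],0],[[-1,0,0],0],[[-0.8,0,0],0],[[-0.2,0,0],0],[[0,0,0],0],[[0,0,0],0]]'
python3 - <<'E'
from h import *
togo(584.5,-76,120)
for cam in("scene","top"):
    c=arm.read_camera(cam); print(cam,pin(cam,"slider_grip",c,1),pin(cam,"blue_stop",c,1))
    im=c["image"][110:260,140:300] if cam=="scene" else c["image"][110:230,220:340]
    cv2.imwrite(f"pics/{cam}2.png",cv2.resize(cv2.cvtColor(im,cv2.COLOR_RGB2BGR),None,fx=4,fy=4,interpolation=cv2.INTER_CUBIC))
E
```

```text
t: 6.78
position: [589.8, -110.7, 118.7]
tool_rot: [2.134, 2.305, -0.0]
contact_force: [4.7, -0.4, 0.2]
grip_width: 0.28
grip_force: 25.0
t 6.78 pos [ 589.8 -110.7  118.7] togo cm [ 3.5  -0.27 -0.13] yawturn -0.06 F [ 4.7 -0.4  0.2] w 26.1 gf 25.0
scene [(0.91, [587.3, -114.6, 136.1])] []
top [(0.63, [594.0, 138.5, 270.3])] []
```

View pics/scene2.png

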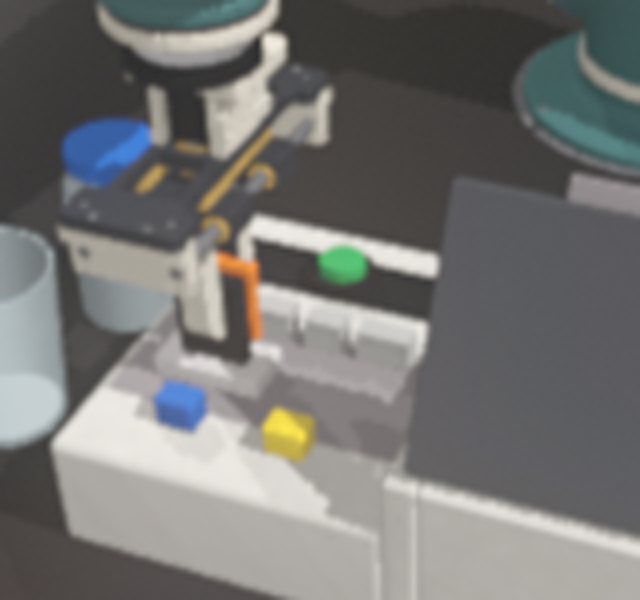

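The slider moved along with the gripper: its grip is now at (225,310), in line with the blue tag at (180,405). The measured shift is 35.4 mm, so I'll release and check.

```bash
python3 -m pendant '[[[0,0,0],0],[[0,0,0],0],[[0,0,0],0],[[0,0,0],0],[[0,0,0],0]]' 1; python3 -m pendant '[[[0,0,-3],0],[[0,0,-4],0],[[0,0,-4],0],[[0,0,-4],0],[[0,0,-2],0],[[0,0,0],0]]'
python3 - <<'E'
from h import *
togo(584.5,-76,120)
for cam in("scene","top"):
    c=arm.read_camera(cam); print(cam,pin(cam,"slider_grip",c,1),pin(cam,"blue_stop",c,1),pin(cam,"lid_edge",c,1))
    im=c["image"][110:260,140:300]
    if cam=="scene":cv2.imwrite(f"pics/{cam}3.png",cv2.resize(cv2.cvtColor(im,cv2.COLOR_RGB2BGR),None,fx=4,fy=4,interpolation=cv2.INTER_CUBIC))
E
```

```text
t: 7.5
position: [589.7, -110.0, 118.5]
tool_rot: [-2.133, -2.306, -0.0]
contact_force: [0.2, 0.2, -0.3]
grip_width: 0.595
grip_force: 0.0
t: 8.0
position: [590.8, -110.2, 294.3]
tool_rot: [2.129, 2.302, 0.006]
contact_force: [0.5, -0.5, -0.7]
grip_width: 0.987
grip_force: 0.0
t 8.0 pos [ 590.8 -110.2  294.3] togo cm [ 3.5  -0.48 17.42] yawturn -0.01 F [ 0.5 -0.5 -0.7] w 91.8 gf 0.0
scene [(0.83, [584.4, -110.9, 134.2])] [] []
top [(0.63, [587.9, -112.1, 136.3])] [] [(0.85, [590.5, 134.7, 267.9])]
```

View pics/scene3.png

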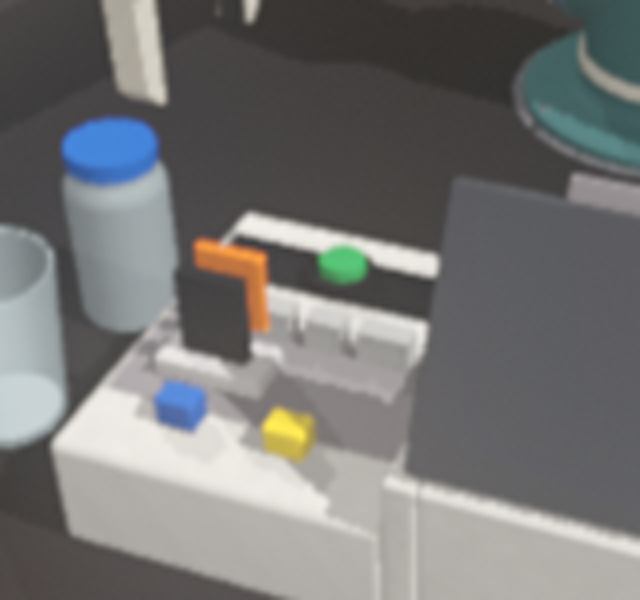

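The latch is sprung out: there is a clear gap between orange (245,290) and black (215,315), level with the blue tag. Next is the lid: close the fingers, go behind it at z 294, then descend.

```bash
python3 -m pendant '[[[0,4.1,0],0],[[0,4.1,0],0],[[3.55,0,0],0],[[3.55,0,0],0],[[3.55,0,0],0],[[3.55,0,0],0],[[3.55,0,0],0],[[3.55,0,0],0],[[3.55,0,0],0],[[0,0,0],0]]' -1 20;  python3 -m pendant '[[[0,0,2.5],0],[[0,0,2.5],0],[[0,0,0],0],[[0,0,0],0]]'
python3 - <<'E'
from h import *
togo(650,145,245)
c=arm.read_camera("scene");im=c["image"][90:290,150:380]
print(pin("scene","lid_edge",c,1),pin("scene","lid_hinge",c,1))
cv2.imwrite("pics/s4.png",cv2.resize(cv2.cvtColor(im,cv2.COLOR_RGB2BGR),None,fx=2.5,fy=2.5))
E
```

```text
t: 9.23
position: [651.3, 149.2, 287.9]
tool_rot: [-2.128, -2.309, -0.0]
contact_force: [0.7, -0.7, -0.3]
grip_width: 0.328
grip_force: 0.0
t: 9.57
position: [651.7, 143.7, 237.5]
tool_rot: [-2.132, -2.305, 0.003]
contact_force: [-0.3, -1.6, 0.8]
grip_width: 0.046
grip_force: 0.0
t 9.57 pos [651.7 143.7 237.5] togo cm [ 0.14 -0.17 -0.75] yawturn -0.02 F [-0.3 -1.6  0.8] w 4.3 gf 0.0
[(0.82, [596.8, 139.9, 269.6])] [(0.66, [655.3, 145.0, 123.0])]
```

View pics/s4.png

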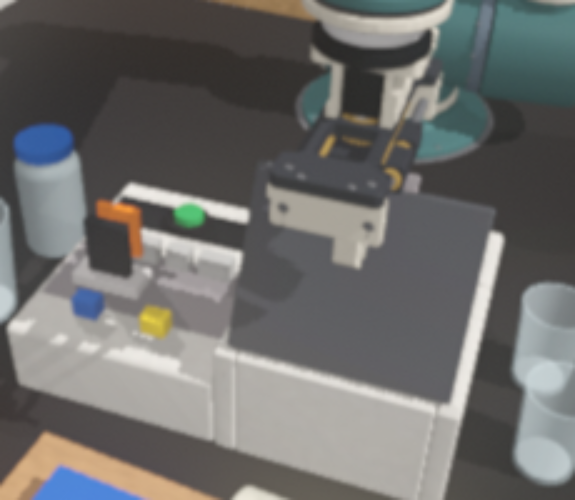

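The fingertip is behind the lid, mid-width, at (348,258). I'll sweep along the lid's arc.

```bash
python3 -m pendant '[[[0,-1.3,0],0],[[0,-1.3,0],0],[[0,-1.1,0.6],0],[[0,-1.1,0.6],0],[[0,-1,0.75],0],[[0,-1,0.75],0],[[0,-0.8,1],0],[[0,-0.8,1],0],[[0,-0.6,1.1],0],[[0,-0.6,1.1],0],[[0,-0.35,1.2],0],[[0,-0.35,1.2],0],[[0,-0.2,0.6],0],[[0,0,0],0],[[0,0,0],0]]'
python3 - <<'E'
from h import *
togo(650,145,132)
c=arm.read_camera("scene");print(pin("scene","lid_edge",c,1))
E
```

```text
t: 10.97
position: [547.6, 135.8, 139.7]
tool_rot: [-2.133, -2.306, 0.0]
contact_force: [0.3, 0.5, 0.3]
grip_width: 0.005
grip_force: 0.0
t 10.97 pos [547.6 135.8 139.7] togo cm [ 0.12 10.28  0.76] yawturn -0.02 F [0.3 0.5 0.3] w 0.5 gf 0.0
[(0.62, [497.9, 127.9, 140.5])]
```

```bash
python3 -m pendant '[[[0,0,0.4],0],[[0,0,0.4],0],[[0,0,0.15],0],[[0,0,0],0],[[0,0,0],0],[[0,0,0],0],[[0,0,0],0]]'; python3 -c "
from h import *
togo(481,-86,103)"
```

```text
t: 11.65
position: [547.9, 135.9, 132.1]
tool_rot: [2.133, 2.305, 0.002]
contact_force: [-7.5, -1.6, 19.3]
grip_width: 0.002
grip_force: 9.7
t 11.65 pos [547.9 135.9 132.1] togo cm [-21.6   -8.4    2.89] yawturn -0.01 F [-7.5 -1.6 19.3] w 0.2 gf 9.7
```

The lid is at its shut height (tip z 132.1 with 19 N reaction). On to the key.

```bash
python3 -m pendant '[[[0,0,-3],0],[[0,0,-3],0],[[-3.6,-1.38,0],0],[[-3.6,-1.38,0],0],[[-3.6,-1.38,0],0],[[-3.6,-1.38,0],0],[[-3.6,-1.38,0],0],[[-3.6,-1.38,0],0],[[0,0,0],0],[[0,0,0],0]]'
python3 - <<'E'
from h import *
togo(482,-86,103)
for cam in("scene","top"):
    c=arm.read_camera(cam); print(cam,[pin(cam,n,c,1) for n in("slider_grip","lid_edge","read_key_top")])
im=c["image"][115:240,150:340];cv2.imwrite("pics/t5.png",cv2.resize(cv2.cvtColor(im,cv2.COLOR_RGB2BGR),None,fx=4,fy=4))
E
```

```text
t: 12.48
position: [481.4, -87.5, 190.1]
tool_rot: [2.137, 2.302, 0.0]
contact_force: [1.2, 0.3, 0.2]
grip_width: 0.008
grip_force: 0.0
t 12.48 pos [481.4 -87.5 190.1] togo cm [0.15 0.07 8.71] yawturn -0.21 F [1.2 0.3 0.2] w 0.8 gf 0.0
scene [[(0.68, [587.3, -111.4, 139.1])], [(0.85, [495.5, 132.0, 135.2])], [(0.54, [479.0, -90.6, 102.6])]]
top [[], [(0.79, [492.8, 128.3, 130.0])], []]
```

View pics/t5.png

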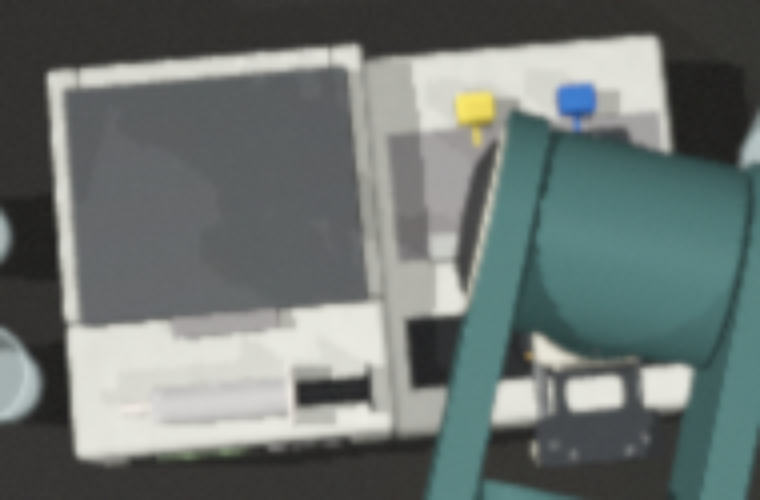

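The lid lies flat at (220,195) and the syringe at (230,395) hasn't moved. I'll press the key and then lift.

```bash
python3 -m pendant '[[[0.15,0.05,3.5],0],[[0,0,3],0],[[0,0,1.8],0],[[0,0,0.4],0],[[0,0,0.4],0],[[0,0,0.3],0],[[0,0,0],0],[[0,0,0],0],[[0,0,0],0]]'
```

```text
t: 13.63
position: [482.6, -84.4, 97.3]
tool_rot: [2.133, 2.305, 0.002]
contact_force: [-1.2, 2.6, 3.4]
grip_width: 0.007
grip_force: 2.1
```

```bash
python3 -m pendant '[[[0,0,0.15],0],[[0,0,0.15],0],[[0,0,0],0],[[0,0,0],0],[[0,0,0],0]]'
```

```text
t: 14.05
position: [482.8, -84.4, 95.8]
tool_rot: [2.132, 2.305, 0.002]
contact_force: [-12.2, 5.5, 28.4]
grip_width: 0.006
grip_force: 13.8
```

The key is at its hard stop (z 95.8, 28 N). I'll lift clear and check.

```bash
python3 -m pendant '[[[0,0,-1],0],[[0,0,-3],0],[[0,0,-4],0],[[0,0,-4],0],[[0,0,-4],0],[[0,-4,0],0],[[0,-4,0],0],[[0,0,0],0],[[0,0,0],0],[[0,0,0],0]]'
python3 - <<'E'
from h import *
togo(482,-86,103)
for cam in("scene","top"):
    c=arm.read_camera(cam); print(cam,[pin(cam,n,c,1) for n in("slider_grip","blue_stop","lid_edge","read_key_top")])
    if cam=="scene":
        im=c["image"][130:280,145:365];cv2.imwrite("pics/s6.png",cv2.resize(cv2.cvtColor(im,cv2.COLOR_RGB2BGR),None,fx=3.5,fy=3.5))
E
```

```text
t: 14.88
position: [402.7, -90.8, 253.3]
tool_rot: [2.133, 2.305, 0.001]
contact_force: [-0.5, 0.5, -0.4]
grip_width: 0.004
grip_force: 0.0
t 14.88 pos [402.7 -90.8 253.3] togo cm [-0.12  7.93 15.04] yawturn -0.04 F [-0.5  0.5 -0.4] w 0.4 gf 0.0
scene [[(0.58, [592.0, -112.0, 137.4])], [], [(0.88, [493.3, 129.7, 134.4])], [(0.66, [481.8, -91.4, 106.6])]]
top [[(0.9, [588.9, -111.7, 136.3])], [(0.55, [591.9, -113.1, 135.0])], [(0.94, [491.6, 131.2, 133.1])], []]
```

View pics/s6.png

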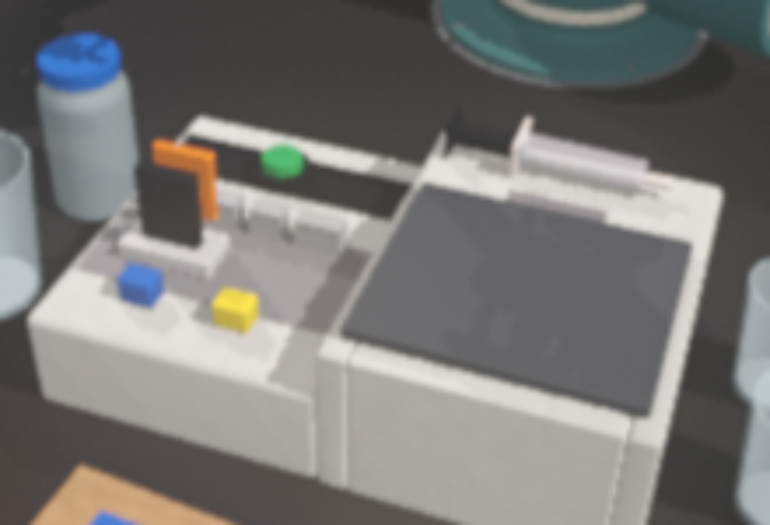

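The slider sits at the blue stop (175,200) with its tab sprung out. The lid is flat (530,290), the key is up (283,160), the glassware and syringe are in place, and the arm is clear.

```bash
python3 -c "
from h import *
print(arm.finish_job())"
```

```text
the job is handed in; nothing more can be done
None
```

The job is handed in at about 15 s on the robot's clock: by force readings and the last pictures, the slider is latched at the blue stop, the lid is shut, the read key was pressed fully and is back up, and the loose things were left standing; no verdict came back.

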